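# Switch on the microscope's bench units in order

### The arm

A 6-joint arm with a two-finger parallel gripper is mounted at the origin on the work surface. World frame = base frame: x ahead of the robot, y to its left, z up, the work surface at z = 0. Lengths are in mm, angles in rad, forces in N, time in s.
With the tool pointing down it reaches from about 350 to 875 mm from the base axis. Payload 4.2 kg.
Tool frame: the origin (TCP) lies on the mounting face of the last link; the fingertips stand 173 mm ahead of it and the grasp point (between the pads) lies 155 mm ahead of it; z points along the fingers, y is the line along which they close (so a half turn about z gives the same grasp; the last joint's range is limited). The gripper opens to 85 mm and grips with 20 to 120 N. Pads are 22 mm wide; open, the fingers measure 114 mm over their backs; the gripper's body (76 mm by 85 mm) begins 54 mm behind the grasp point. The pads swing forward as they close: fully open they stand 13 mm farther back than shut.
Start: joints at [-1.021, 0.385, 0.008, 0, -1.194, -0.259], TCP at [179.216, -598.733, 404.712] pointing down, gripper open.
Joint ranges: [-3.14, 3.14], [-1.21, 2.06], [-1.07, 1.41], [-3.16, 2.05], [-2.99, -0.16], [-3.1, 3.1]. Speed limits (rad/s): [2.79, 2.79, 3.14, 3.14, 3.14, 3.14].

### API

Orientations are given as a unit quaternion [x, y, z, w].
In Python, from bench import arm gives the robot as it stands. The module is installed in compiled form; this text tells all that it offers.
- The arm moves only by the tool move_arm, never from a script. Its arguments are lists of equal length, an entry for each row: "fingers": the finger opening in mm, from 0 to 85.4; "travel": the shift along the tool's x, y, z in mm, a list of three; "dr": the turn, a rotation vector about the tool's x, y, z in rad, a list of three. A call has 1 to 10 rows; each row is the pose to reach, as a shift and turn from the pose commanded when the call began, along the tool's axes at that moment; what a row does not reach only later rows make up. A row lasts 1/10 s, in which the tool goes at most 50 mm and 8.59 degrees, less where a joint would pass 70% of its speed; a pose out of reach is approached as far as the arm can. A call with a gripper value outside its range is refused whole. The fingers move at their own pace and stop on an object; the grip force is fixed at half the most. Time passes only in rows, so rows that repeat a pose let the fingers close. It gives the time, the measured TCP pose, the force, the opening and the grip force at its end, in the units of the state.
- arm.read_state(): the state, without advancing time (a new reading comes with each control period).
- arm.get_image(name): name is "scene" or "top" or "wrist"; returns the picture (480x640x3 uint8, red, green, blue); there is no depth.
- arm.camera_model(name): a dict with "intrinsics" (3x3 intrinsics, pixels), "k1" (the pictures are not rectified: a ray, as slopes to the right and down, at radius r is drawn at 1 + k1 r^2 times it, then the intrinsics apply), "pose" (4x4, takes a point from camera to world coordinates). Camera axes: x right, y up, looking along -z (the intrinsics and any distortion apply to the point x, -y, -z); pixel columns grow to the right and rows downward; lengths in mm; the calibration is good to about 2 mm. A picture is of the moment at which its call begins: read the wrist's pose just before it. camera_model takes no time and is no camera call; for the wrist camera it gives the pose at the moment of the call.
- arm.job_done(): hands the job in; it is judged then, once.
The state is a dict: "clock": time; "joints": joint angles; "joint_vel": joint speeds; "joint_efforts": joint torques, N m; "position": TCP position; "ee_rot": TCP orientation; "contact_force": force on the tool from outside, world axes, zero at the start; "wrist_torque": the same for the moment, N m; "gripper_width": finger opening in mm; "grasp_force": force on a finger pad.
Only numpy, scipy, OpenCV 4.12 (cv2) and the standard library are available. Lean on these libraries where they do the work, as an engineer would, in place of code of your own. Each camera call takes 0.05 s, during which the arm holds its last target. There are 200 camera calls.

### The job

Switch on the microscope's units by pressing their keys with the fingertips, gently and each all the way down: first the big round key of the power unit (the largest box), then the square key of the lamp unit (the round drum), then the long bar key of the camera unit (the low oblong box). The keys stay down by themselves; leave the heater unit (the smaller square box with the small round key) switched off. Do not lift, tip or shift any unit, and leave the dish, the bottle and the eyepiece where they stand.

Things in the scene. Friction and masses are not known exactly. Their poses are not given: they have to be found in the camera images.
- power_unit: Power unit: the largest box, square in plan, 100 x 100 mm, housing top 60 mm above the bench; one big round key, 40 mm across, in the middle of its top, cream housing with black key, standing loose on four small feet, 0.4 to 1 kg. Origin: centre of its underside; z up.
- power_top (a point): Centre of the top face of the power unit's key; moves down with the key. The rubber cap is springy: while pressed it yields 0.4 mm per N (at most 5 mm) on top of the key's travel, so a full press is about 12 mm from first touch, or until the force rises clearly above 3 N. Key up: 18 mm above the housing top.
- power_key (a joint): How far the power unit's key is pressed in, m: 0 up (off), 0.010 against its end stop (on). It needs about 3 N over the whole travel, has no return spring and stays where it is left; all the way down it still stands 8 mm above the housing. Starts within 0 to 0.0015.
- lamp_unit: Lamp unit: a round drum, 96 mm across, housing top 45 mm above the bench; one square key, 30 x 30 mm, in the middle of its top, cream housing with black key, standing loose on four small feet, 0.4 to 1 kg. Origin: centre of its underside; z up.
- lamp_top (a point): Centre of the top face of the lamp unit's key; moves down with the key. The rubber cap is springy: while pressed it yields 0.4 mm per N (at most 5 mm) on top of the key's travel, so a full press is about 12 mm from first touch, or until the force rises clearly above 3 N. Key up: 18 mm above the housing top.
- lamp_key (a joint): How far the lamp unit's key is pressed in, m: 0 up (off), 0.010 against its end stop (on). It needs about 3 N over the whole travel, has no return spring and stays where it is left; all the way down it still stands 8 mm above the housing. Starts within 0 to 0.0015.
- camera_unit: Camera unit: a low oblong box, 64 mm (its x) x 116 mm (its y), housing top 35 mm above the bench; one long bar key, 24 mm (x) x 64 mm (y), in the middle of its top, cream housing with black key, standing loose on four small feet, 0.4 to 1 kg. Origin: centre of its underside; z up.
- camera_top (a point): Centre of the top face of the camera unit's key; moves down with the key. The rubber cap is springy: while pressed it yields 0.4 mm per N (at most 5 mm) on top of the key's travel, so a full press is about 12 mm from first touch, or until the force rises clearly above 3 N. Key up: 18 mm above the housing top.
- camera_key (a joint): How far the camera unit's key is pressed in, m: 0 up (off), 0.010 against its end stop (on). It needs about 3 N over the whole travel, has no return spring and stays where it is left; all the way down it still stands 8 mm above the housing. Starts within 0 to 0.0015.
- heater_unit: Heater unit: the smaller square box, 72 x 72 mm, housing top 50 mm above the bench; one small round key, 20 mm across, in the middle of its top. It is not to be switched on, cream housing with black key, standing loose on four small feet, 0.4 to 1 kg. Origin: centre of its underside; z up.
- heater_top (a point): Centre of the top face of the heater unit's key; moves down with the key. The rubber cap is springy: while pressed it yields 0.4 mm per N (at most 5 mm) on top of the key's travel, so a full press is about 12 mm from first touch, or until the force rises clearly above 3 N. Key up: 18 mm above the housing top.
- heater_key (a joint): How far the heater unit's key is pressed in, m: 0 up (off), 0.010 against its end stop (on). It needs about 3 N over the whole travel, has no return spring and stays where it is left; all the way down it still stands 8 mm above the housing. Starts within 0 to 0.0015.
- dish: Closed glass culture dish, 92 mm across, 18 mm high, loose. Origin: centre of its underside. A bystander.
- bottle: Amber reagent bottle, 48 mm across, 95 mm high, loose. Origin: centre of its underside. A bystander.
- eyepiece: Spare microscope eyepiece standing on its steel tube end, 34 mm across, 56 mm high (upper 28 mm black), loose. Origin: centre of its underside. A bystander.
Things that resemble listed ones, but are neither listed nor needed, are in the scene too. Leave any blue look-alike of the lamp_unit alone.

How it is judged:
By the outcome, as a careful person would: the job done as asked, in the order asked, and still so for the second after the job is handed in, with the robot touching nothing.
It also fails if it takes over 53 s, if anything falls off the work surface, if the arm or the gripper's body presses on something with over 40 N, if the wrist force passes 120 N, or if a joint passes its speed limit or range.

## Working session

There is one attempt and no reset: what is moved stays moved. The work goes in short steps, Python scripts to look and compute and a tool call to move; the robot and the scene stay as the last step left them, time stands still between calls to the robot, and variables do not carry over. Pictures are saved under pics/ and viewed, at most 10 in all, crops included, and the job is handed in when it is done.

Besides the shell and the picture viewer there is one more tool, called after "Request:" by a JSON object that holds its "fn" and its "kwargs", one argument or row to a line. move_arm: Moves the arm, as the interface text tells. Its arguments: {"type":"object","properties":{"fingers":{"type":"array","items":{"type":"number"}},"travel":{"type":"array","items":{"type":"array","items":{"type":"number"}}},"dr":{"type":"array","items":{"type":"array","items":{"type":"number"}}}},"required":["fingers","travel","dr"]}

```bash
mkdir -p pics
cat > h.py <<'E'
import numpy as np, cv2
from bench import arm
def save(name,f):
    m=arm.camera_model(name); im=arm.get_image(name)
    cv2.imwrite(f'pics/{f}.png',im[:,:,::-1]); np.savez(f'pics/{f}.npz',K=m['intrinsics'],k1=m['k1'],P=m['pose']); return im
def ray(f,u,v):
    d=np.load(f'pics/{f}.npz'); K=d['K'];k=float(d['k1']);P=d['P']
    xd=np.array([(u-K[0,2])/K[0,0],(v-K[1,2])/K[1,1]]); x=xd.copy()
    for _ in range(20): x=xd/(1+k*(x@x))
    r=P[:3,:3]@np.array([x[0],-x[1],-1]); return P[:3,3],r/np.linalg.norm(r)
def plane(f,u,v,z):
    o,r=ray(f,u,v); return o+r*(z-o[2])/r[2]
def tri(a,b):
    o1,r1=ray(*a);o2,r2=ray(*b)
    s=np.linalg.lstsq(np.c_[r1,-r2],o2-o1,rcond=None)[0]
    p,q=o1+s[0]*r1,o2+s[1]*r2
    return (p+q)/2,np.linalg.norm(p-q)
E
python3 - <<'E'
from h import *
s=arm.read_state(); print({k:np.round(v,3) for k,v in s.items()})
for n in('top','scene'):
    save(n,n+'1'); print(n,arm.camera_model(n)['pose'].round(2))
E
```

```text
{'clock': np.float64(0.0), 'joints': array([-1.021,  0.386,  0.007, -0.   , -1.194, -0.259]), 'joint_vel': array([ 0.   ,  0.   , -0.001,  0.   , -0.002, -0.001]), 'joint_efforts': array([-1.0000e-03, -3.9229e+01,  1.8840e+01,  4.1860e+00, -5.0000e-03,
       -0.0000e+00]), 'position': array([ 179.17 , -598.56 ,  403.589]), 'ee_rot': array([-0.145,  0.989,  0.001, -0.   ]), 'contact_force': array([-0.136,  0.087, -0.168]), 'wrist_torque': array([ 0.017,  0.014, -0.014]), 'grasp_force': np.float64(0.0), 'gripper_width': np.float64(85.167)}
top [[ 0.0000e+00  9.8000e-01 -1.8000e-01  3.8550e+02]
 [-1.0000e+00  0.0000e+00  1.0000e-02  9.6000e+00]
 [ 1.0000e-02  1.8000e-01  9.8000e-01  9.9969e+02]
 [ 0.0000e+00  0.0000e+00  0.0000e+00  1.0000e+00]]
scene [[-2.00000e-02 -6.00000e-01  8.00000e-01  1.33816e+03]
 [ 1.00000e+00 -3.00000e-02  1.00000e-02  1.33500e+01]
 [ 2.00000e-02  8.00000e-01  6.10000e-01  6.54930e+02]
 [ 0.00000e+00  0.00000e+00  0.00000e+00  1.00000e+00]]
```

View pics/top1.png

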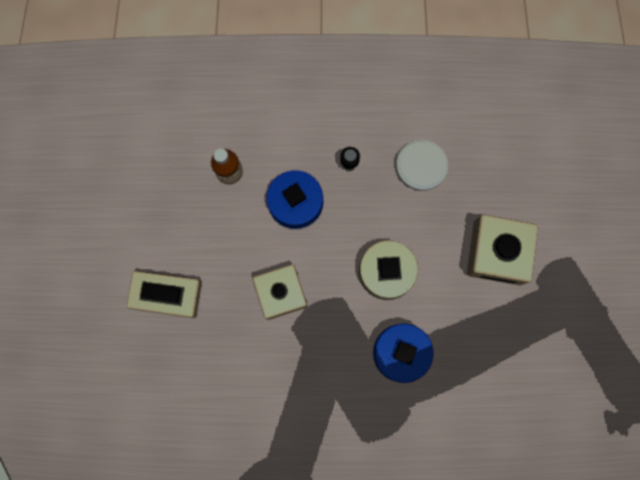

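View pics/scene1.png

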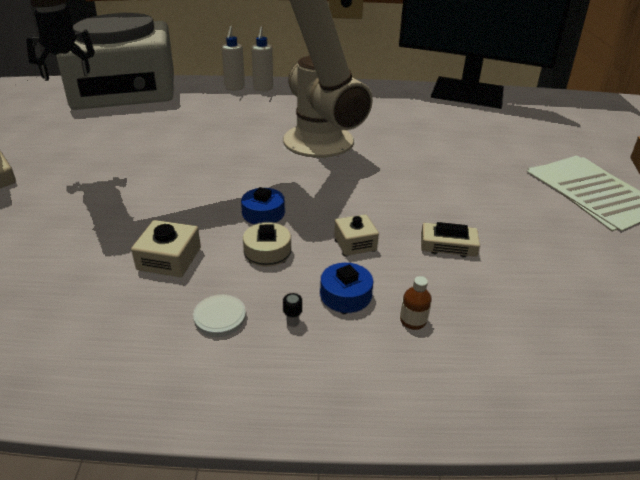

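The candidates for each key, as pixels in the top and scene views:
- **Power key:** top (508,247), scene (165,232). It is the largest cream box.
- **Lamp key:** cream drum at top (389,268), scene (267,232). The blue drums at top (294,195) and (405,352) are look-alikes and get left alone.
- **Camera key:** bar at top (162,293), scene (452,230).
- **Heater key:** top (279,291). This one is not to be pressed.

The dish, eyepiece and bottle are at top (422,165), (350,158) and (225,163).

```bash
cat >> h.py <<'E'
def dark(f,u,v,w,thr=50):
    im=cv2.imread(f'pics/{f}.png').max(2); m=np.zeros_like(im)
    y0,x0=max(v-w,0),max(u-w,0)
    m[y0:v+w,x0:u+w]=(im[y0:v+w,x0:u+w]<thr)*255
    n,l,st,c=cv2.connectedComponentsWithStats(m)
    i=min(range(1,n),key=lambda i:np.hypot(*(c[i]-(u,v)))-0.05*st[i,4]); 
    cn=cv2.findContours((l==i).astype(np.uint8),cv2.RETR_EXTERNAL,cv2.CHAIN_APPROX_NONE)[0][0]
    return c[i],st[i],cn
E
python3 - <<'E'
from h import *
T=dict(power=((508,247),(165,232),78),lamp=((389,268),(267,232),63),camera=((162,293),(452,230),53),heater=((279,291),(357,222),68))
for n,(a,b,z) in T.items():
    ca,sa,cn=dark('top1',*a,26); cb,sb,_=dark('scene1',*b,22)
    print(n,ca.round(1),sa,cb.round(1),sb)
    p=plane('top1',*ca,z-3); q,e=tri(('top1',*ca),('scene1',*cb)); print('  plane',p.round(1),'tri',q.round(1),round(e,1))
    w=np.array([plane('top1',*c[0],z)[:2] for c in cn],np.float32); print('  rect',cv2.minAreaRect(w))
print(np.round(arm.camera_model('wrist')['pose'],2), arm.camera_model('wrist')['intrinsics'])
E
```

```text
power [506.6 246.9] [494 234  26  27 557] [164.1 233.6] [154 224  23  19 340]
  plane [ 548.2 -281.9   75. ] tri [ 549.9 -285.3   65.5] 0.8
  rect ((547.536865234375, -280.8150634765625), (41.615108489990234, 42.77487564086914), 87.13397216796875)
lamp [388.6 268. ] [378 258  22  22 434] [266.3 232.9] [258 225  18  16 259]
  plane [516.1 -90.7  60. ] tri [517.5 -91.9  50.6] 0.4
  rect ((515.8016357421875, -90.47637939453125), (33.5667839050293, 34.203208923339844), 4.744599342346191)
camera [161.2 292.9] [141 282  42  22 686] [451.2 230.2] [435 223  33  16 426]
  plane [475.5 278.8  50. ] tri [476.4 282.1  41.3] 1.5
  rect ((475.3458251953125, 278.19244384765625), (67.78753662109375, 27.825284957885742), 82.72923278808594)
heater [278.6 290.5] [272 284  15  14 168] [356.4 222.7] [351 217  12  12 106]
  plane [479.   85.3  65. ] tri [480.   86.3  55.1] 0.3
  rect ((478.7760314941406, 84.46089172363281), (20.673078536987305, 22.27017593383789), 0.2133978009223938)
[[-2.9000e-01 -9.2000e-01 -2.8000e-01  1.0706e+02]
 [ 9.6000e-01 -2.7000e-01 -9.0000e-02 -6.1999e+02]
 [ 0.0000e+00 -3.0000e-01  9.6000e-01  3.7289e+02]
 [ 0.0000e+00  0.0000e+00  0.0000e+00  1.0000e+00]] [[366.10563033   0.         323.16768888]
 [  0.         366.10563033 234.80527635]
 [  0.           0.           1.        ]]
```

Request:
{"fn": "move_arm", "kwargs": {
  "fingers": [0,0,0,0,0,0,0,0,0,0],
  "travel": [
    [-40,18,0],
    [-85,38,0],
    [-130,58,0],
    [-175,78,0],
    [-220,98,0],
    [-265,118,20],
    [-310,138,40],
    [-355,158,50],
    [-400,178,50],
    [-400,178,50]
  ],
  "dr": [
    [0,0,0],
    [0,0,0],
    [0,0,0],
    [0,0,0],
    [0,0,0],
    [0,0,0],
    [0,0,0],
    [0,0,0],
    [0,0,0],
    [0,0,0]
  ]
}}

```text
clock: 1.1
position: [514.8, -310.2, 353.4]
ee_rot: [-0.148, 0.989, 0.0, -0.0]
contact_force: [0.0, -0.5, 0.1]
gripper_width: -0.1
grasp_force: 0.0
```

Run:
```python
from h import *
s=arm.read_state(); print(s['clock'],s['position'],s['ee_rot'].round(4),s['gripper_width'],s['contact_force'].round(2))
save('wrist','w1')
```

```text
1.1 [ 514.76731379 -310.23849354  353.37700317] [-1.476e-01  9.890e-01  3.000e-04 -4.000e-04] -0.14984130549278327 [ 0.02 -0.51  0.12]
```

View pics/w1.png

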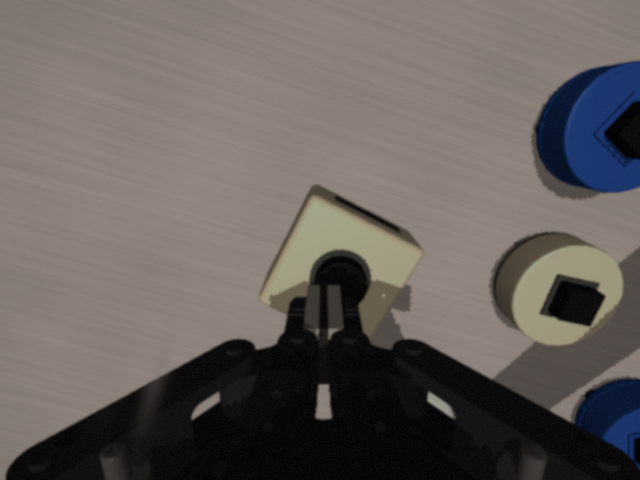

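The wrist view shows the power key at (341,275), partly behind the closed fingers. The cream lamp drum's key is at (578,300), and its blue look-alikes are at (625,130) and (635,440). Next I'll check heights across two views.

Run:
```python
from h import *
def hullc(f,u,v,w):
    im=cv2.imread(f'pics/{f}.png'); hsv=cv2.cvtColor(im,cv2.COLOR_BGR2HSV)
    m=((hsv[...,0]>18)&(hsv[...,0]<40)&(hsv[...,1]>40)&(hsv[...,2]>110)).astype(np.uint8)*255
    k=np.zeros_like(m);k[max(0,v-w):v+w,max(0,u-w):u+w]=255;m&=k
    c=max(cv2.findContours(m,cv2.RETR_EXTERNAL,cv2.CHAIN_APPROX_NONE)[0],key=cv2.contourArea)
    return cv2.convexHull(c)
for n,u,v,w,z in(('power',508,247,48,60),('lamp',389,268,40,45),('camera',162,293,45,35),('heater',279,291,36,50)):
    h=hullc('top1',u,v,w); W=np.array([plane('top1',*p[0],z)[:2] for p in h],np.float32)
    r=cv2.minAreaRect(W); print(n,np.round(r[0],1),np.round(r[1],1),round(r[2],1), cv2.boxPoints(cv2.minAreaRect(h)).round(0).tolist())
h=hullc('w1',341,275,100); print(cv2.approxPolyDP(h,5,True)[:,0].tolist())
h=hullc('w1',560,290,79); e=cv2.fitEllipse(h); print('lamp wrist',e)
ht=hullc('top1',389,268,40); et=cv2.fitEllipse(ht); print(et, tri(('w1',*e[0]),('top1',*et[0])))
for a,b in(((424,250),(482,216)),((315,190),(537,224))): print(tri(('w1',*a),('top1',*b)))
c,s,_=dark('w1',578,300,40,45); t,_,_=dark('top1',389,268,26); print(c,s,tri(('w1',*c),('top1',*t)), plane('w1',*c,60))
```

```text
power [ 549.8 -286. ] [97.2 97.8] 79.6 [[472.0, 272.0], [482.0, 214.0], [540.0, 224.0], [531.0, 282.0]]
lamp [518.5 -93.1] [92.2 92.5] 89.9 [[361.0, 240.0], [417.0, 240.0], [417.0, 296.0], [361.0, 296.0]]
camera [475.8 282. ] [114.5  62.9] 82.8 [[126.0, 308.0], [131.0, 270.0], [198.0, 279.0], [193.0, 317.0]]
heater [480.   85.6] [70.  71.9] 18.8 [[251.0, 278.0], [294.0, 264.0], [307.0, 304.0], [265.0, 318.0]]
[[260, 299], [313, 195], [422, 250], [401, 287], [270, 305]]
lamp wrist ((566.74462890625, 294.21014404296875), (91.40623474121094, 117.84038543701172), 56.33658218383789)
((389.0342712402344, 268.5777282714844), (56.84267044067383, 57.79517364501953), 123.4887466430664) (array([516.46564563, -93.05463468,  43.20994799]), np.float64(2.0041110374578825))
(array([ 550.79523861, -237.05108454,   82.15400294]), np.float64(91.09650545887428))
(array([ 527.84649016, -320.69731698,  118.41331671]), np.float64(96.38946332547899))
[574.63351955 301.92793296] [ 547  279   57   46 1790] (array([517.25607508, -91.43851501,  52.78192002]), np.float64(0.22575971614870594)) [515.37500802 -97.87731661  60.        ]
```

Run:
```python
from h import *
from scipy.spatial.transform import Rotation as R
for a,b in(((423,250),(473,272)),((314,192),(530,282))): print(tri(('w1',*a),('top1',*b)))
s=arm.read_state(); r=R.from_quat(s['ee_rot'])
for n,p in dict(power=(549.5,-285,80+20+173),lamp=(517.5,-92.5,250),camera=(476,282,250)).items(): print(n,(r.inv().apply(np.array(p)-s['position'])).round(1))
print(r.as_matrix().round(4))
```

```text
(array([ 510.5552631 , -229.76690839,   54.7848876 ]), np.float64(0.9003843052485109))
(array([ 492.2682118 , -323.96010164,   57.40716828]), np.float64(1.3240408051061516))
power [-41.8  14.5  80.6]
lamp [-67.3 208.  103.7]
camera [-136.5  578.3  104. ]
[[-9.567e-01 -2.910e-01 -1.100e-03]
 [-2.910e-01  9.567e-01  6.000e-04]
 [ 9.000e-04  9.000e-04 -1.000e+00]]
```

Request:
{"fn": "move_arm", "kwargs": {
  "fingers": [0,0,0,0,0,0],
  "travel": [
    [-20,7,25],
    [-42,14.5,55],
    [-42,14.5,80],
    [-42,14.5,90],
    [-42,14.5,98],
    [-42,14.5,98]
  ],
  "dr": [
    [0,0,0],
    [0,0,0],
    [0,0,0],
    [0,0,0],
    [0,0,0],
    [0,0,0]
  ]
}}

```text
clock: 1.75
position: [546.8, -288.3, 256.4]
ee_rot: [-0.144, 0.99, 0.0, -0.001]
contact_force: [-0.7, 0.4, 0.2]
gripper_width: 0.1
grasp_force: 0.0
```

Run:
```python
from h import *
s=arm.read_state(); print(s['clock'],s['position'],s['contact_force'].round(2))
save('wrist','w2'); save('scene','s2')
im=cv2.imread('pics/s2.png')[170:300,90:320]; im2=cv2.imread('pics/w2.png')[180:480,150:500]
a=cv2.resize(im,None,fx=2,fy=2,interpolation=3); a=cv2.copyMakeBorder(a,0,300-a.shape[0],0,0,0) if a.shape[0]<300 else a[:300]
cv2.imwrite('pics/c2.png',cv2.hconcat([a[:,:440],im2]))
```

```text
1.75 [ 546.82000896 -288.29941311  256.40044306] [-0.72  0.44  0.2 ]
```

View pics/c2.png

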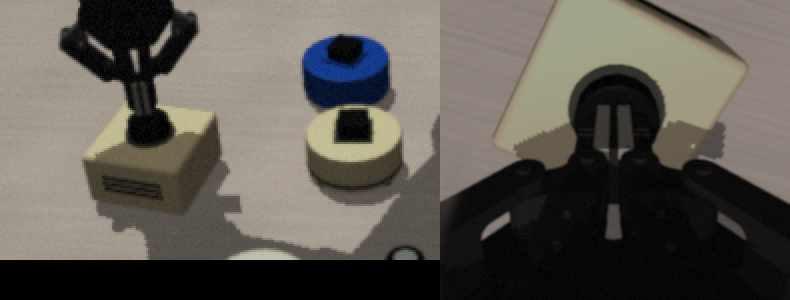

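The crop shows the closed fingertips centred over the power unit's big round key at about (150,120) in the left half, and just above it. I'll press down, checking the force as I go.

Request:
{"fn": "move_arm", "kwargs": {
  "fingers": [0,0,0,0,0,0,0,0,0],
  "travel": [
    [-2,2,0],
    [-2,2,2],
    [-2,2,4],
    [-2,2,6],
    [-2,2,8],
    [-2,2,10],
    [-2,2,12],
    [-2,2,13],
    [-2,2,13]
  ],
  "dr": [
    [0,0,0],
    [0,0,0],
    [0,0,0],
    [0,0,0],
    [0,0,0],
    [0,0,0],
    [0,0,0],
    [0,0,0],
    [0,0,0]
  ]
}}

```text
clock: 2.75
position: [548.9, -285.1, 243.7]
ee_rot: [-0.145, 0.989, -0.0, 0.0]
contact_force: [-1.5, 1.1, 2.3]
gripper_width: 0.2
grasp_force: 1.2
```

Request:
{"fn": "move_arm", "kwargs": {
  "fingers": [0,0,0,0],
  "travel": [
    [0,0,1],
    [0,0,2],
    [0,0,3],
    [0,0,3]
  ],
  "dr": [
    [0,0,0],
    [0,0,0],
    [0,0,0],
    [0,0,0]
  ]
}}

```text
clock: 3.15
position: [548.8, -285.1, 240.6]
ee_rot: [-0.145, 0.989, 0.0, 0.0]
contact_force: [-0.3, 0.5, 2.7]
gripper_width: -0.1
grasp_force: 1.3
```

Request:
{"fn": "move_arm", "kwargs": {
  "fingers": [0,0,0],
  "travel": [
    [0,0,1],
    [0,0,1],
    [0,0,1]
  ],
  "dr": [
    [0,0,0],
    [0,0,0],
    [0,0,0]
  ]
}}

```text
clock: 3.45
position: [548.9, -285.1, 239.9]
ee_rot: [-0.145, 0.989, -0.0, 0.0]
contact_force: [-0.4, 1.2, 3.0]
gripper_width: 0.1
grasp_force: 2.0
```

Request:
{"fn": "move_arm", "kwargs": {
  "fingers": [0,0,0],
  "travel": [
    [0,0,1],
    [0,0,1],
    [0,0,1]
  ],
  "dr": [
    [0,0,0],
    [0,0,0],
    [0,0,0]
  ]
}}

```text
clock: 3.75
position: [548.9, -285.1, 239.2]
ee_rot: [-0.145, 0.989, -0.0, 0.0]
contact_force: [-1.2, 1.1, 5.2]
gripper_width: 0.2
grasp_force: 2.9
```

Request:
{"fn": "move_arm", "kwargs": {
  "fingers": [0,0,0],
  "travel": [
    [0,0,1],
    [0,0,1],
    [0,0,1]
  ],
  "dr": [
    [0,0,0],
    [0,0,0],
    [0,0,0]
  ]
}}

```text
clock: 4.05
position: [548.8, -285.1, 238.5]
ee_rot: [-0.145, 0.989, -0.0, 0.0]
contact_force: [-1.6, 3.1, 6.9]
gripper_width: 0.0
grasp_force: 3.7
```

The force rose from 3 N to 6.9 N, so the power key is on its stop. I'll lift clear and move to the lamp.

Request:
{"fn": "move_arm", "kwargs": {
  "fingers": [0,0,0,0,0,0,0,0,0,0],
  "travel": [
    [0,0,-15],
    [0,0,-50],
    [-6,45,-60],
    [-12,92,-60],
    [-19,142,-60],
    [-25,193,-50],
    [-25,193,-25],
    [-25,193,-8],
    [-25,193,-8],
    [-25,193,-8]
  ],
  "dr": [
    [0,0,0],
    [0,0,0],
    [0,0,0],
    [0,0,0],
    [0,0,0],
    [0,0,0],
    [0,0,0],
    [0,0,0],
    [0,0,0],
    [0,0,0]
  ]
}}

```text
clock: 5.05
position: [517.6, -93.2, 245.5]
ee_rot: [-0.145, 0.989, -0.0, -0.0]
contact_force: [-0.1, 0.2, 0.6]
gripper_width: 0.5
grasp_force: 0.0
```

Run:
```python
from h import *
s=arm.read_state(); print(s['clock'],s['position'],s['contact_force'].round(2))
save('wrist','w3'); save('scene','s3'); save('top','t3')
im=cv2.imread('pics/s3.png')[170:300,130:330]; im2=cv2.imread('pics/w3.png')[180:480,150:500]
a=cv2.resize(im,(440,300),interpolation=3)
cv2.imwrite('pics/c3.png',cv2.hconcat([a,im2]))
```

```text
5.05 [517.62997067 -93.19551451 245.50793158] [-0.09  0.16  0.64]
```

View pics/c3.png

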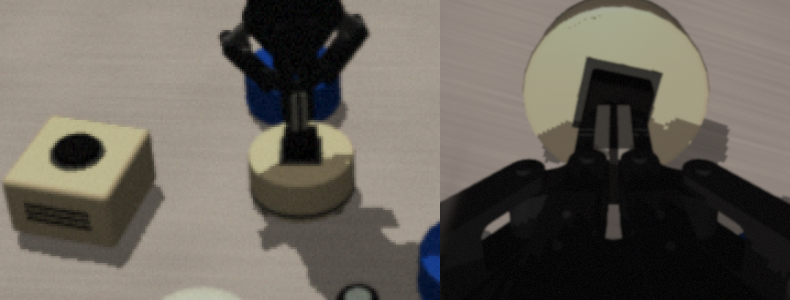

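The power key now sits low and its box hasn't moved. The fingertips are centred over the cream drum's square key at about (300,145) in the left half.

Request:
{"fn": "move_arm", "kwargs": {
  "fingers": [0,0,0,0,0,0,0,0,0,0],
  "travel": [
    [0,0,4],
    [0,0,7],
    [0,0,9],
    [0,0,11],
    [0,0,13],
    [0,0,15],
    [0,0,17],
    [0,0,18.5],
    [0,0,20],
    [0,0,20]
  ],
  "dr": [
    [0,0,0],
    [0,0,0],
    [0,0,0],
    [0,0,0],
    [0,0,0],
    [0,0,0],
    [0,0,0],
    [0,0,0],
    [0,0,0],
    [0,0,0]
  ]
}}

```text
clock: 6.2
position: [517.4, -93.1, 225.5]
ee_rot: [-0.145, 0.989, -0.0, -0.0]
contact_force: [-1.4, -1.3, 2.1]
gripper_width: -0.3
grasp_force: 1.2
```

Request:
{"fn": "move_arm", "kwargs": {
  "fingers": [0,0,0],
  "travel": [
    [0,0,1],
    [0,0,1],
    [0,0,1]
  ],
  "dr": [
    [0,0,0],
    [0,0,0],
    [0,0,0]
  ]
}}

```text
clock: 6.5
position: [517.4, -93.1, 224.9]
ee_rot: [-0.145, 0.989, -0.0, -0.0]
contact_force: [-0.9, -1.9, 3.8]
gripper_width: -0.3
grasp_force: 2.0
```

Request:
{"fn": "move_arm", "kwargs": {
  "fingers": [0,0,0],
  "travel": [
    [0,0,1],
    [0,0,1],
    [0,0,1]
  ],
  "dr": [
    [0,0,0],
    [0,0,0],
    [0,0,0]
  ]
}}

```text
clock: 6.8
position: [517.4, -93.1, 224.0]
ee_rot: [-0.145, 0.989, -0.0, -0.0]
contact_force: [-2.3, -1.8, 5.4]
gripper_width: 0.0
grasp_force: 3.0
```

Request:
{"fn": "move_arm", "kwargs": {
  "fingers": [0,0,0],
  "travel": [
    [0,0,1],
    [0,0,1],
    [0,0,1]
  ],
  "dr": [
    [0,0,0],
    [0,0,0],
    [0,0,0]
  ]
}}

```text
clock: 7.1
position: [517.4, -93.1, 223.3]
ee_rot: [-0.145, 0.989, -0.0, 0.0]
contact_force: [-3.1, -1.2, 7.2]
gripper_width: -0.0
grasp_force: 3.9
```

Request:
{"fn": "move_arm", "kwargs": {
  "fingers": [0,0,0,0,0,0,0,0,0,0],
  "travel": [
    [0,0,-15],
    [0,0,-55],
    [-8,43,-75],
    [-16,88,-75],
    [-25,135,-75],
    [-34,184,-75],
    [-43,232,-75],
    [-52,280,-75],
    [-60,328,-75],
    [-68,371,-65]
  ],
  "dr": [
    [0,0,0],
    [0,0,0],
    [0,0,0.1],
    [0,0,0.2],
    [0,0,0.3],
    [0,0,0.42],
    [0,0,0.42],
    [0,0,0.42],
    [0,0,0.42],
    [0,0,0.42]
  ]
}}

```text
clock: 8.1
position: [475.8, 284.9, 288.5]
ee_rot: [0.064, 0.998, 0.002, 0.001]
contact_force: [1.6, 0.8, 0.5]
gripper_width: -0.1
grasp_force: 0.0
```

Request:
{"fn": "move_arm", "kwargs": {
  "fingers": [0,0,0,0],
  "travel": [
    [0,0,20],
    [0,0,40],
    [0,0,48],
    [0,0,48]
  ],
  "dr": [
    [0,0,0],
    [0,0,0],
    [0,0,0],
    [0,0,0]
  ]
}}

```text
clock: 8.5
position: [475.9, 281.8, 238.2]
ee_rot: [0.065, 0.998, -0.001, -0.001]
contact_force: [0.3, -0.5, -0.1]
gripper_width: 0.0
grasp_force: 0.0
```

Run:
```python
from h import *
s=arm.read_state(); print(s['clock'],s['position'],s['ee_rot'].round(3),s['contact_force'].round(2))
save('wrist','w4'); save('scene','s4')
im=cv2.imread('pics/s4.png')[160:290,330:530]; im2=cv2.imread('pics/w4.png')[180:480,150:500]
a=cv2.resize(im,(440,300),interpolation=3)
cv2.imwrite('pics/c4.png',cv2.hconcat([a,im2]))
```

```text
8.5 [475.91485635 281.80450532 238.2112706 ] [ 0.065  0.998 -0.001 -0.001] [ 0.28 -0.53 -0.07]
```

View pics/c4.png

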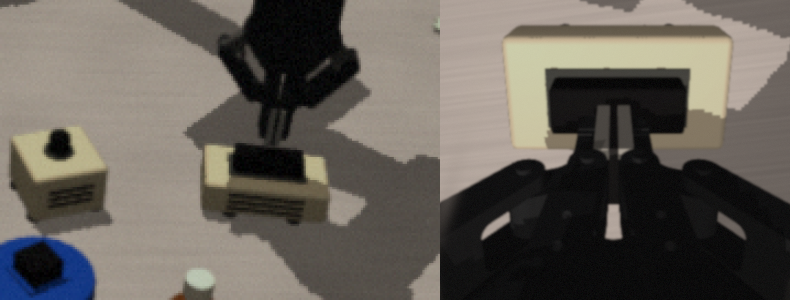

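Run:
```python
from h import *
for u,v in((264,258),(396,258),(398,313),(261,313)): print(plane('w4',u,v,53).round(1))
for u,v in((213,218),(441,218),(431,328),(223,328)): print('h',plane('w4',u,v,35).round(1))
```

```text
[455.7 257.4  53. ]
[463.3 316.4  53. ]
[491.2 315.4  53. ]
[482.9 251.1  53. ]
h [438.4 232.4  35. ]
h [452.7 342.5  35. ]
h [513.1 335.1  35. ]
h [498.7 224.4  35. ]
```

The long bar key is aligned under the fingertips, at about (268,160) in the left half. The measured housing centre is (475.7, 283.6), within 2 mm of the tool. The heater key at (60,143) is still up. Pressing now.

Request:
{"fn": "move_arm", "kwargs": {
  "fingers": [0,0,0,0,0,0,0,0,0,0],
  "travel": [
    [0,0,5],
    [0,0,9],
    [0,0,11],
    [0,0,13],
    [0,0,15],
    [0,0,17],
    [0,0,19],
    [0,0,21],
    [0,0,22.5],
    [0,0,22.5]
  ],
  "dr": [
    [0,0,0],
    [0,0,0],
    [0,0,0],
    [0,0,0],
    [0,0,0],
    [0,0,0],
    [0,0,0],
    [0,0,0],
    [0,0,0],
    [0,0,0]
  ]
}}

```text
clock: 9.6
position: [476.3, 281.9, 217.1]
ee_rot: [0.065, 0.998, -0.0, 0.0]
contact_force: [0.2, -1.0, 2.6]
gripper_width: -0.0
grasp_force: 1.2
```

Request:
{"fn": "move_arm", "kwargs": {
  "fingers": [0,0,0],
  "travel": [
    [0,0,1],
    [0,0,1],
    [0,0,1]
  ],
  "dr": [
    [0,0,0],
    [0,0,0],
    [0,0,0]
  ]
}}

```text
clock: 9.9
position: [476.3, 281.9, 216.2]
ee_rot: [0.065, 0.998, 0.0, 0.0]
contact_force: [1.5, -1.5, 2.2]
gripper_width: -0.2
grasp_force: 1.2
```

Request:
{"fn": "move_arm", "kwargs": {
  "fingers": [0,0,0],
  "travel": [
    [0,0,1],
    [0,0,1],
    [0,0,1]
  ],
  "dr": [
    [0,0,0],
    [0,0,0],
    [0,0,0]
  ]
}}

```text
clock: 10.2
position: [476.3, 281.9, 215.3]
ee_rot: [0.065, 0.998, 0.0, 0.0]
contact_force: [0.9, -1.1, 2.7]
gripper_width: 0.2
grasp_force: 1.5
```

Request:
{"fn": "move_arm", "kwargs": {
  "fingers": [0,0,0],
  "travel": [
    [0,0,1],
    [0,0,1],
    [0,0,1]
  ],
  "dr": [
    [0,0,0],
    [0,0,0],
    [0,0,0]
  ]
}}

```text
clock: 10.5
position: [476.3, 281.9, 214.5]
ee_rot: [0.064, 0.998, 0.0, 0.0]
contact_force: [-1.2, -1.7, 4.8]
gripper_width: -0.2
grasp_force: 2.5
```

Request:
{"fn": "move_arm", "kwargs": {
  "fingers": [0,0,0],
  "travel": [
    [0,0,1],
    [0,0,1],
    [0,0,1]
  ],
  "dr": [
    [0,0,0],
    [0,0,0],
    [0,0,0]
  ]
}}

```text
clock: 10.8
position: [476.2, 281.9, 213.8]
ee_rot: [0.064, 0.998, 0.0, 0.0]
contact_force: [-0.8, -1.5, 7.5]
gripper_width: 0.3
grasp_force: 3.3
```

The force rose to 7.5 N at the stop. I'll retract well clear and check all the units.

Request:
{"fn": "move_arm", "kwargs": {
  "fingers": [0,0,0,0,0,0,0,0,0],
  "travel": [
    [0,0,-15],
    [0,0,-55],
    [0,0,-100],
    [0,0,-145],
    [20,0,-190],
    [40,0,-220],
    [60,0,-230],
    [60,0,-230],
    [60,0,-230]
  ],
  "dr": [
    [0,0,0],
    [0,0,0],
    [0,0,0],
    [0,0,0],
    [0,0,0],
    [0,0,0],
    [0,0,0],
    [0,0,0],
    [0,0,0]
  ]
}}

```text
clock: 11.7
position: [416.3, 289.7, 442.7]
ee_rot: [0.064, 0.998, 0.0, -0.0]
contact_force: [0.3, 0.5, 0.0]
gripper_width: 0.1
grasp_force: 0.0
```

Run:
```python
from h import *
s=arm.read_state(); print(s['clock'],s['position'],s['joint_vel'].round(3))
save('scene','s5'); save('top','t5')
for n,b in dict(power=(165,236),lamp=(267,236),camera=(452,233),heater=(357,222)).items():
    print(n,dark('scene1',b[0],b[1]-3,22)[1],dark('s5',*b,22)[1])
cv2.imwrite('pics/c5.png',cv2.resize(cv2.imread('pics/s5.png')[160:340,120:500],(800,379),interpolation=3))
```

```text
11.7 [416.34370502 289.71340624 442.65162469] [-0.014  0.03  -0.006  0.001 -0.002  0.001]
power [154 224  23  19 340] [154 228  22  15 265]
lamp [258 225  18  16 259] [258 229  18  12 195]
camera [435 223  33  16 426] [435 226  34  13 315]
heater [351 217  12  12 106] [351 217  12  12 108]
```

View pics/c5.png

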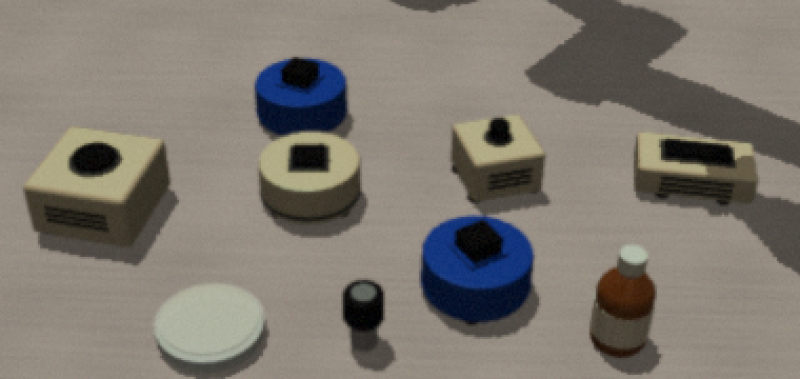

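The picture shows the power (95,158), lamp (310,157) and camera (697,152) keys down. The heater key (498,130) is still up, and nothing has moved.

```bash
python3 -c "
from bench import arm
print(arm.job_done())"
```

```text
the job is handed in; nothing more can be done
None
```

I pressed the power, lamp and camera keys all the way down in that order, using at most about 7.5 N; the heater stays off, nothing shifted in the last picture, and the job was handed in at about 12 s.

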